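Put the sensor module away and slide the case door shut

TASK

Put the rectangular white sensor module away: set it down, right side up and flat, on the floor of the open bay of the plywood case without dropping it in. Then push the case's sliding door along its track by its upright fin until it closes against the rubber buffer in the end frame, and lean on it just firmly enough that it stays seated on the rubber when you let go; do not slam it or press hard. Leave everything else on the bench where it is.

Things in the scene. Friction and masses are not known exactly. Their poses are not given: they have to be found in the camera images.
- module_center (a point): centre of the loose sensor module: a rectangular white plastic block 64 mm (its x) by 42 mm (its y) by 28 mm high with rounded edges and a small grey screen on top, about 60 to 130 g, lying on the bench on the robot's left. z is up. Not to be confused with the round white puck.
- module: the same sensor module; origin at the centre of its underside, same axes.
- case: fixed plywood case, 160 mm (its x) by 392 mm (its y) by 60 mm high; origin on its underside, mid-width, 190 mm from the -y end, z up. The +y half is an open bay, the -y half a closed deck. Aluminium tracks, 72 mm high, run along both long sides; the door slides in them on top of the case. At the +y end stands the end frame with the rubber buffer.
- bay_floor (a point): centre of the bay's floor, 6 mm above the bench, 65 mm towards +y from the case's origin; axes as the case's. The bay is 130 mm in x and 130 mm in y, 54 mm deep; its -y end is still covered by the door at the start (up to 38 mm of it).
- frame_face (a point): middle of the end frame's inner face, 66 mm above the bench, axes as the case's. From it a black rubber strip (120 mm wide, 10 mm high) sticks out 2 to 34 mm towards -y: how far differs each time and is not measured. The door's leading edge stops on it. It is springy, roughly 7 N per mm, and must never be loaded with more than 14 N.
- door: white plastic sliding door, 144 mm (x) by 170 mm (y) by 6 mm thick; origin at the centre of its underside, 61 mm above the bench; axes as the case's. Leading edge 85 mm ahead of the origin in +y; it closes to +y, starting 94 to 153 mm from the buffer. It drags with about 6 N and stays where left, so it takes 11 to 16 N on the fin in all to be seated firmly.
- door_fin (a point): centre of the upright white fin on the middle of the door, 60 mm (x) by 14 mm (y) by 34 mm high, 84 mm above the bench (fin from 67 to 101 mm); axes as the case's. Push on its -y face.
- wooden_hand: bystander: jointed wooden model hand on a round foot, 85 mm wide and 200 mm tall, loose; origin under its foot.
- puck: bystander: round white sensor puck, 46 mm across, 17 mm high, loose; origin under its centre.
- spool: bystander: black spool, 68 mm across, 40 mm high, loose; origin under its centre.
- screwdriver: bystander: screwdriver 200 mm long lying along its x, 26 mm thick; origin under its middle, on the bench.
Not all that is in view belongs to the job. Leave any blue or orange look-alike of the module alone.

How it is judged (in metres and radians):
On the way, in this order (a step that is already met when the one before it is completed fails the run):
1. the module lies flat on the floor of the case's bay, let go (x of module_center in the frame of case between -0.065 and 0.065 m and y of module_center in the frame of case between 0 and 0.13 m and z of module_center in the frame of case below 0.024 m and angle between module_center's own z axis and vertical below 0.15 rad and contact force between the fingers and module below 0.05 N and linear speed of module below 0.03 m/s), for 0.2 s.
2. the door is pushed home on the rubber buffer (contact force between door and case above 3 N), for 0.2 s.
At the end, for the whole second after the job is handed in: The module lies at rest, flat (within 0.15 rad) and right side up on the floor of the case's bay; the door is at rest and closed on the rubber buffer, pressing on it by itself with more than 3 N (x of module_center in the frame of case between -0.065 and 0.065 m and y of module_center in the frame of case between 0 and 0.13 m and z of module_center in the frame of case below 0.024 m and angle between module_center's own z axis and vertical below 0.15 rad and contact force between door and case above 3 N and linear speed of module below 0.02 m/s and linear speed of door below 0.005 m/s); the robot touches nothing.
It fails at once if the door pressed or slammed on the buffer with more than 14 N (contact force between door and case above 14 N).
It fails at once if the module dropped into the case (falling free faster than 0.8 m/s, about 30 mm) (x of module_center in the frame of case between -0.065 and 0.065 m and y of module_center in the frame of case between 0 and 0.13 m and contact force between the fingers and module below 0.05 N and linear speed of module above 0.8 m/s).
It fails at once if the wooden hand, puck, spool or screwdriver moved more than 30 mm (distance of any of wooden_hand, puck, spool, screwdriver from where it was at the start of the episode above 0.03 m).
It also fails if it takes over 58 s, if anything falls off the work surface, if the arm or the gripper's body presses on something with over 40 N, if the wrist force passes 120 N, or if a joint passes its speed limit or range.

ROBOT

A 6-joint arm with a two-finger parallel gripper is mounted at the origin on the work surface. World frame = base frame: x ahead of the robot, y to its left, z up, the work surface at z = 0. Lengths are in mm, angles in rad, forces in N, time in s.
With the tool pointing down it reaches from about 325 to 925 mm from the base axis. Payload 3.1 kg.
Tool frame: the origin (TCP) lies on the centre line of the jaws, within the pads' length; the fingertips stand arm.nose_length ahead of it and the grasp point (between the pads) is the TCP (arm.nose_length is the distance from the TCP to the fingertips, in mm); x points along the fingers, y is the direction in which the jaws open and shut, and the axes are right-handed (so a half turn about x gives the same grasp; the last joint's range is limited). The gripper opens to 85 mm and grips with 20 to 120 N. Pads are 22 mm wide; open, the fingers measure 114 mm over their backs; the gripper's body (76 mm by 85 mm) begins 54 mm behind the grasp point. The pads swing forward as they close: fully open they stand 13 mm farther back than shut.
Start: joints at [-1.411, 0.217, 1.613, -0, 1.311, -0.112], TCP at [167.812, -602.062, 212.9] pointing down, gripper open.
Joint ranges: [-2.75, 2.75], [-0.78, 2.1], [0.31, 2.55], [-1.13, 4.27], [0.13, 2.63], [-2.58, 2.58]. Speed limits (rad/s): [2.79, 2.79, 3.14, 3.14, 3.14, 3.14].

INTERFACE

Orientations are given as [roll, pitch, yaw] about the fixed x, y, z axes, in that order (R = Rz(yaw) Ry(pitch) Rx(roll)).
In Python, from station import arm, imaging, finder gives the robot as it stands.
- The arm moves only by the shell command python3 -m crank 'ROWS' [FORCE]. ROWS is JSON, a list that holds one entry, the list of rows, each a list of 7 numbers: the gripper command: -1 is fully open, 1 is shut, values between are in proportion, then the shift along the world's x, y, z in m, then the turn, a rotation vector about the world's x, y, z in degrees. In form: [[[hand, x, y, z, wx, wy, wz], ...]]. A call has 1 to 10 rows; each row is the pose to reach, as a shift and turn from the pose measured when the call began; what a row does not reach only later rows make up. A row lasts 1/8 s, in which the tool goes at most 62.5 mm and 10.7 degrees, less where a joint would pass 70% of its speed; a pose out of reach is approached as far as the arm can. A call with a gripper value outside its range is refused whole. The fingers move at their own pace and stop on an object; FORCE is the grip in N (left out, the last holds). Time passes only in rows, so rows that repeat a pose let the fingers close. It gives the time, the measured TCP pose, the force and the opening at its end, in the units of the state.
- arm.get_obs(): the state, without advancing time (a new reading comes with each control period).
- imaging.camera(name): name is "scene" or "top" or "wrist"; returns a dict with "color" (480x640x3 uint8, red, green, blue), "range_z" (480x640 float32, mm along the optical axis (not along the pixel's ray), 0 where there is no reading), "fov_y" (degrees; the focal length in pixels is half the picture's height over the tangent of half this angle, whatever the lens; pixels are square), "cx", "cy" (the principal point, pixels), "view" (4x4, takes a point from world to camera coordinates); the wrist camera has in their place "tool_from_camera" (4x4, takes a point from camera to tool coordinates, whose origin is the TCP and whose axes are the tool frame's). Camera axes: x right, y up, looking along -z (the intrinsics and any distortion apply to the point x, -y, -z); pixel columns grow to the right and rows downward; lengths in mm; the calibration is good to about 2 mm. The wrist camera is an equidistant fisheye: a pixel r from the principal point sees the ray r / f radians off the axis. A picture is of the moment at which its call begins: read the wrist's pose just before it.
- arm.job_done(): hands the job in, once; it reports no verdict.
Trained networks look in the newest picture that a camera, given by its name, has taken for a name from the list of things; names that differ only in an ending like _2 or _b are one class to them, and where a whole thing is asked for, a point or a joint stands for the part that bears it (a point fixed in the world has none). Each returns a list of dicts, best first, with "score" (0 to 1); they miss things now and then, are a little off and sometimes report something else, mostly with a low value. They report only what shows in the picture. A call takes as long as a camera call. They do not tell look-alikes from the thing itself.
- finder.search_frame(camera, target): "bbox" ([left, top, right, bottom] in pixels, round what is visible of it).
The state is a dict: "time": time; "joint_pos": joint angles; "joint_velocities": joint speeds; "joint_efforts": joint torques, N m; "tool_pos": TCP position; "eef_rot": TCP orientation; "wrist_force": force on the tool from outside, world axes, zero at the start; "ft_torque": the same for the moment, N m; "grip_width": finger opening in mm.
Only numpy, scipy, OpenCV 4.12 (cv2) and the standard library are available. Lean on these libraries where they do the work, as an engineer would, in place of code of your own. Each camera call takes 0.05 s, during which the arm holds its last target.

## Working session

There is one attempt and no reset: what is moved stays moved. The work goes in short steps, Python scripts to look and compute and a shell command to move; the robot and the scene stay as the last step left them, time stands still between calls to the robot, and variables do not carry over. Pictures are saved under pics/ and viewed, and the job is handed in when it is done.

```bash
ls; mkdir -p pics
cat > h.py <<'E'
import numpy as np, cv2
from station import arm, imaging, finder
def snap(cam,name):
    d=imaging.camera(cam)
    cv2.imwrite(f'pics/{name}.png',d['color'][:,:,::-1]); np.savez(f'pics/{name}.npz',**{k:v for k,v in d.items()})
    return d
def f(d): return 240/np.tan(np.radians(d['fov_y'])/2)
def world(d,u,v,z=None):
    F=f(d); r=np.array([(u-d['cx'])/F,-(v-d['cy'])/F,-1.0]); V=np.linalg.inv(d['view'])
    if z is None:
        Z=d['range_z'][int(v),int(u)]; return (V@np.r_[r*Z,1])[:3]
    o=V[:3,3]; w=V[:3,:3]@r
    return o+w*(z-o[2])/w[2]
def cloud(d):
    F=f(d); v,u=np.mgrid[0:480,0:640]; Z=d['range_z']
    P=np.stack([(u-d['cx'])/F*Z,-(v-d['cy'])/F*Z,-Z,np.ones_like(Z)],-1)
    return (P@np.linalg.inv(d['view']).T)[...,:3]
E
python3 - <<'E'
from h import *
print(arm.get_obs()); print(arm.nose_length)
for c in ('top','scene'):
    d=snap(c,c+'0'); print(c,d['fov_y'],d['cx'],d['cy'],d['view'].round(3).tolist(), [k for k in d])
    for n in ['module_center','door_fin','case','door','puck','spool','screwdriver','wooden_hand']:
        print(n,[(round(x['score'],2),np.round(x['bbox']).tolist()) for x in finder.search_frame(c,n)])
E
```

```text
pics
{'time': 0.0, 'joint_pos': array([-1.41115467e+00,  2.17755753e-01,  1.61493593e+00,  3.60410883e-05,
        1.31130603e+00, -1.12238051e-01]), 'joint_velocities': array([-0.00060745,  0.00092056, -0.00149502,  0.00234314, -0.00117299,
        0.00037318]), 'joint_efforts': array([-1.28833770e-03, -3.96852601e+01, -3.03850865e+01, -3.25176916e-05,
        9.92037181e-03, -2.18887897e-05]), 'tool_pos': array([ 167.71056812, -601.18333753,  211.56640316]), 'eef_rot': array([-1.69750789,  1.56839101,  1.71595518]), 'wrist_force': array([ 0.22178201,  1.14184817, -0.57833218]), 'ft_torque': array([ 0.03431485,  0.00037076, -0.02922001]), 'grip_width': 85.35232969427297}
19.0
top 53.05538058417936 330.2875501848248 244.15180782374296 [[-0.023, -1.0, -0.001, 177.531], [0.998, -0.023, 0.066, -595.035], [-0.066, 0.0, 0.998, -932.642], [0.0, 0.0, 0.0, 1.0]] ['color', 'range_z', 'fov_y', 'cx', 'cy', 'view']
module_center [(0.9, [203.0, 301.0, 240.0, 335.0]), (0.85, [311.0, 282.0, 354.0, 310.0]), (0.74, [277.0, 332.0, 314.0, 366.0]), (0.55, [263.0, 273.0, 291.0, 311.0]), (0.21, [381.0, 19
[... 526 characters left out ...]
0.384, 0.923, -0.014, 83.755], [-0.711, -0.286, 0.643, 420.025], [0.589, 0.257, 0.766, -1768.479], [0.0, 0.0, 0.0, 1.0]] ['color', 'range_z', 'fov_y', 'cx', 'cy', 'view']
module_center [(0.95, [364.0, 225.0, 380.0, 252.0]), (0.77, [406.0, 222.0, 432.0, 248.0]), (0.72, [319.0, 212.0, 346.0, 236.0]), (0.59, [358.0, 192.0, 385.0, 215.0])]
door_fin [(0.97, [144.0, 165.0, 222.0, 210.0])]
case [(0.71, [124.0, 163.0, 290.0, 239.0])]
door [(0.9, [146.0, 167.0, 217.0, 210.0])]
puck [(0.75, [346.0, 299.0, 364.0, 323.0]), (0.2, [125.0, 163.0, 291.0, 238.0])]
spool [(0.57, [160.0, 258.0, 190.0, 294.0])]
screwdriver [(0.57, [460.0, 201.0, 474.0, 267.0])]
wooden_hand [(0.57, [391.0, 253.0, 452.0, 328.0])]
```

View pics/top0.png

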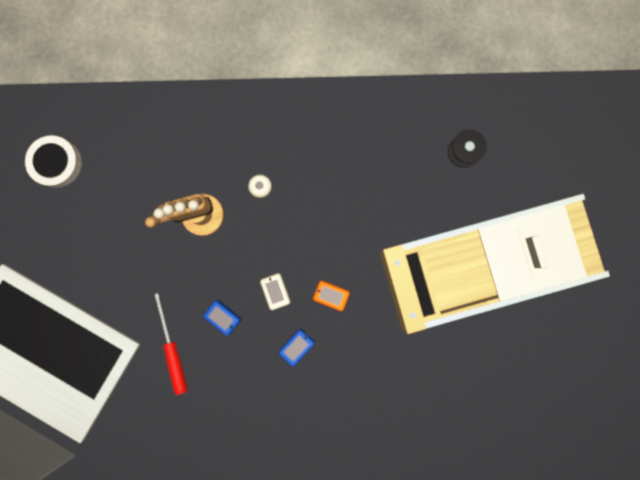

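View pics/scene0.png

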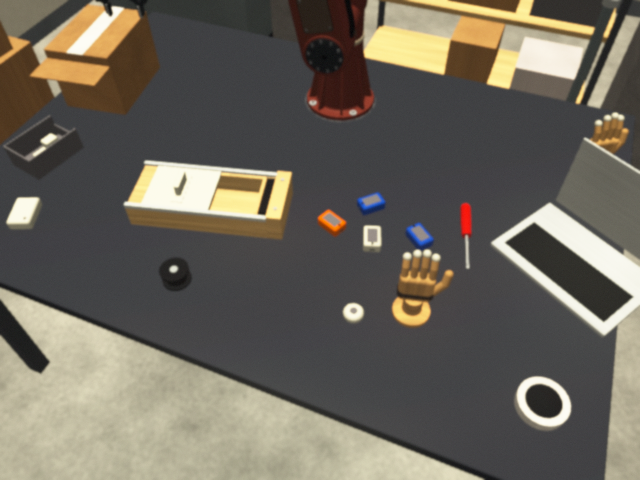

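The top view shows the white module at (275,291), its orange and blue look-alikes at (331,295), (222,317) and (296,348), and the case at 385–608 × 195–333 with the end frame on its left. The rubber is the dark strip at (420,283), the bay is in the middle, and the door and fin are at (535,252). Next I'll measure them.

Run:
```python
from h import *
for n in ('top0',):
    d=dict(np.load(f'pics/{n}.npz')); C=cloud(d); col=d['color'].astype(int)
    m=np.zeros((480,640),bool); m[262:320,255:296]=1
    for nm,(x0,y0,x1,y1) in {'white':(255,265,296,318),'orange':(308,275,356,316),'blueR':(272,326,320,370)}.items():
        P=C[y0:y1,x0:x1].reshape(-1,3); P=P[(P[:,2]>20)&(P[:,2]<40)]
        r=cv2.minAreaRect(P[:,:2].astype(np.float32)); print(nm,len(P),np.median(P[:,2]),r)
    for nm,(u,v) in dict(bench=(350,400),module=(275,291),frameL=(397,263),frameR=(412,318),rubber=(420,283),floor=(455,270),door=(510,250),fin=(533,250),deck=(588,240),track1=(440,230),spool=(467,150),puck=(260,186)).items(): print(nm,world(d,u,v).round(1))
d=dict(np.load('pics/top0.npz'));C=cloud(d)
P=C[185:345,370:625].reshape(-1,3)
for lo,hi in ((50,80),(64,69.5),(69.5,75),(85,110),(95,110)):
    Q=P[(P[:,2]>lo)&(P[:,2]<hi)]; print(lo,hi,len(Q),cv2.minAreaRect(Q[:,:2].astype(np.float32)))
im=cv2.imread('pics/top0.png')[180:345,370:625]; cv2.imwrite('pics/case_z.png',cv2.resize(im,None,fx=3,fy=3,interpolation=cv2.INTER_CUBIC))
```

```text
white 699 29.05898214256422 ((508.0301818847656, 274.5738525390625), (63.99002456665039, 42.051517486572266), 18.905115127563477)
orange 696 29.153507332185825 ((497.33770751953125, 164.74850463867188), (63.83991241455078, 42.148311614990234), 67.21865844726562)
blueR 717 29.316876497535873 ((398.3692321777344, 234.73614501953125), (42.17012405395508, 64.55428314208984), 45.23058319091797)
bench [290.4 131.9   0.9]
module [509.3 273.7  29.4]
frameL [557.1  41.7  83.5]
frameR [455.7  17.1  80.8]
rubber [519.1  -1.9  69.9]
floor [542.3 -84.9   5.1]
door [ 576.9 -173.1   68.9]
fin [ 574.9 -206.    92.9]
deck [ 592.9 -325.    60.4]
track1 [623.7 -58.5   2.4]
spool [ 776.2 -108.2   42.2]
puck [719.3 302.1  15.8]
50 80 12831 ((553.1380615234375, -144.6261444091797), (160.4310302734375, 393.8868103027344), 14.35131549835205)
64 69.5 4852 ((551.7396850585938, -143.326904296875), (158.03530883789062, 390.3818359375), 14.17125129699707)
69.5 75 4219 ((553.123046875, -144.49415588378906), (160.43203735351562, 393.3573913574219), 14.367034912109375)
85 110 371 ((539.092529296875, -96.08897399902344), (83.88414001464844, 260.1668701171875), 15.752517700195312)
95 110 291 ((571.2774047851562, -213.99887084960938), (59.496971130371094, 15.00275707244873), 14.935514450073242)
```

View pics/case_z.png

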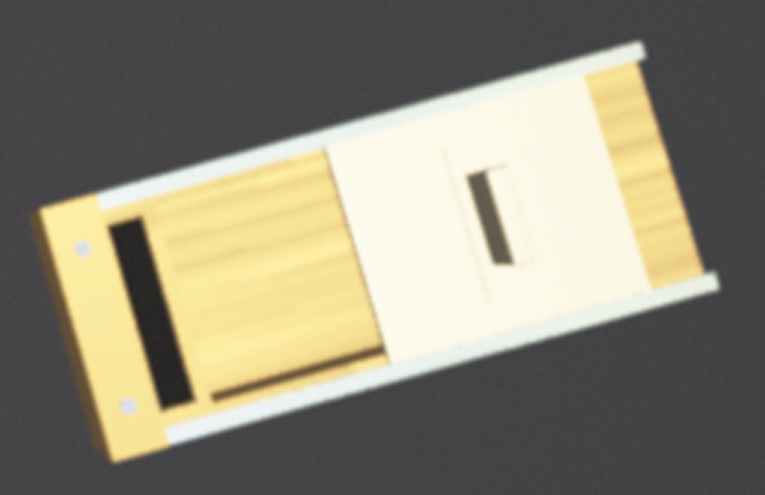

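Run:
```python
from h import *
from scipy.spatial.transform import Rotation as Rn
d=dict(np.load('pics/top0.npz')); C=cloud(d); col=d['color'].astype(int)
th=np.radians(14.4); X=np.array([np.cos(th),np.sin(th)]); Y=np.array([-np.sin(th),np.cos(th)])
o=np.array([553.1,-144.5])-6*Y; print('origin',o,'bay',o+65*Y)
def tw(x,y): return (o+x*X+y*Y).round(1)
cx=(C[...,:2]-o)@X; cy=(C[...,:2]-o)@Y
for x in (-30,0,30):
    m=(abs(cx-x)<5)&(abs(cy)<220); idx=np.argsort(cy[m]); y=cy[m][idx]; z=C[...,2][m][idx]; g=col.sum(-1)[m][idx]
    print('x',x)
    for k in range(-200,212,4):
        s=(y>=k)&(y<k+4)
        if s.any() and k>-90: print(k,z[s].round(0).astype(int)[:6],g[s][:6],end=';') 
    print()
ob=arm.get_obs(); R=Rn.from_euler('xyz',ob['eef_rot']).as_matrix(); print(R.round(3))
```

```text
origin [ 554.59213932 -150.31149897] bay [538.42729666 -87.35359349]
x -30
-88 [66 69] [727 713];-84 [68 70] [727 723];-80 [74 70] [705 727];-76 [69 70] [727 722];-72 [104 103  71  68 102 104] [719 709 717 719 716 725];-68 [ 68 103 101 102 104  71] [717 727 731 713 720 734];-64 [ 69 102  69  68 105 103] [717 715 735 736 729 708];-60 [70 71 77 76 68 74] [725 657 383 600 736 510];-56 [67 69 68 67 71 68] [733 735 734 729 733 723];-52 [65 65 70 69 68 69] [727 728 713 723 727 727];-48 [70 67 66 68 69 70] [734 736 736 736 736 738];-44 [70 71 68 69 72 68] [736 736 736 737 737 737];-40 [68 70 67 66 70 69] [737 737 737 737 737 736];-36 [68 70 70 68 70 69] [738 737 738 736 738 738];-32 [69 66 69 66 67 67] [738 738 738 738 738 738];-28 [67 70 68 66 67 69] [737 738 738 737 738 738];-24 [70 69 68 68 69 68] [738 738 738 738 737 738];-20 [67 70 70 67 68 67] [738 738 738 738 738 737];-16 [66 71 70 69 68 67] [738 738 738 738 739 739];-12 [67 66 68 70 66 70] [738 739 739 738 739 739];-8 [68 67 67 70 66 68] [739 739 739 739 738 738];-4 [67 68 68 67 68 67] [739 740 740 740 740 738];0 [66 68 67 66  8 67]
[... 8737 characters left out ...]
 [120 117 127 122 131 136];164 [71 75 70 80 79 81] [396 335 460 502 529 565];168 [78 77 78 80 77 80] [618 622 634 640 641 642];172 [80 80 80 78 79 81] [647 646 646 646 647 647];176 [77 81 78 77 83 82] [648 646 645 647 647 647];180 [77 80 77 81 81 80] [647 646 647 647 646 649];184 [79 79 79 79 80 80] [646 644 649 646 647 647];188 [80 81 78 81 77 80] [649 647 646 647 643 646];192 [75 81 79 80 81 76] [647 647 645 647 647 648];196 [79 78 80 78 79 82] [646 648 646 646 647 645];200 [77 79 79 80 79 52] [631 619 616 593 591 271];204 [ 3 -2  3  4  3  0] [209 209 213 214 210 206];208 [ 0  4  0 -2  3  4] [212 212 214 206 210 207];
[[-0.     0.268 -0.963]
 [-0.    -0.963 -0.268]
 [-1.    -0.     0.   ]]
```

The case origin is at about (554.6, -150.3) with yaw 14.4°. The door's leading edge is at case y ≈ 19, the rubber face at ≈ 140 and the frame face at ≈ 166. That leaves about 121 mm of door travel, which fits the stated range. The module is at (508, 274.6), yaw 18.9°, measured 64×42. I'll move above it now.

```bash
python3 -m crank '[[[-0.5,0.06,0.05,0.0,0,0,0],[-0.5,0.1,0.1,0.0,0,0,1],[-0.5,0.14,0.15,0.0,0,0,2],[-0.5,0.18,0.2,0.0,0,0,3],[-0.5,0.21,0.25,0.0,0,0,3.3],[-0.5,0.24,0.3,0.0,0,0,3.3],[-0.5,0.265,0.35,0.0,0,0,3.3],[-0.5,0.282,0.4,0.0,0,0,3.3],[-0.5,0.29,0.45,0,0,0,3.3],[-0.5,0.30,0.51,0,0,0,3.3]]]' 40
```

```text
time: 2.15
tool_pos: [468.2, -90.6, 213.3]
eef_rot: [2.378, 1.57, -0.435]
wrist_force: [1.5, 0.6, -0.2]
grip_width: 64.0
```

```bash
python3 -m crank '[[[-0.5,0.005,0.06,0,0,0,0],[-0.5,0.012,0.12,0,0,0,0],[-0.5,0.02,0.18,0,0,0,0],[-0.5,0.027,0.24,0,0,0,0],[-0.5,0.034,0.3,-0.03,0,0,0],[-0.5,0.04,0.345,-0.06,0,0,0],[-0.5,0.04,0.365,-0.08,0,0,0],[-0.5,0.04,0.365,-0.08,0,0,0],[-0.5,0.04,0.365,-0.08,0,0,0]]]' 40
python3 - <<'E'
from h import *
from scipy.spatial.transform import Rotation as Rn
ob=arm.get_obs(); R=Rn.from_euler('xyz',ob['eef_rot']).as_matrix(); print(ob['tool_pos'],R[:,1].round(3),ob['joint_pos'].round(2))
d=snap('wrist','w1'); print(d['tool_from_camera'].round(3).tolist(),d['fov_y'],d['cx'],d['cy'])
# project expected module top corners into wrist picture
def proj(P):
    T=np.linalg.inv(d['tool_from_camera']); t=R.T@(np.array(P)-ob['tool_pos']); c=T[:3,:3]@t+T[:3,3]
    p=np.array([c[0],-c[1],-c[2]]); a=np.arctan2(np.hypot(p[0],p[1]),p[2]); F=f(d); h=np.hypot(p[0],p[1])
    return d['cx']+F*a*p[0]/h, d['cy']+F*a*p[1]/h
im=d['color'][:,:,::-1].copy()
th=np.radians(18.9);X=np.array([np.cos(th),np.sin(th)]);Y=np.array([-np.sin(th),np.cos(th)])
pts=[proj(np.r_[np.array([508,274.6])+a*32*X+b*21*Y,28]) for a,b in((1,1),(1,-1),(-1,-1),(-1,1))]
print(np.round(pts,1).tolist())
cv2.polylines(im,[np.round(pts).astype(int)],True,(0,0,255),1); cv2.imwrite('pics/w1o.png',im)
E
```

```text
time: 3.28
tool_pos: [508.7, 273.9, 134.1]
eef_rot: [2.521, 1.569, -0.292]
wrist_force: [0.1, 0.0, -0.6]
grip_width: 64.2
[508.74804299 273.90713234 134.06620162] [ 0.323 -0.947  0.001] [ 0.37  0.2   1.79 -0.    1.15  1.62]
[[-0.0, 0.276, -0.961, -160.587], [1.0, -0.001, -0.0, 0.269], [-0.001, -0.961, -0.276, -70.27], [0.0, 0.0, 0.0, 1.0]] 65.70646984690485 318.65586766620976 241.30946488093034
[[287.7, 191.3], [345.7, 191.2], [344.2, 274.1], [289.6, 274.2]]
```

View pics/w1o.png

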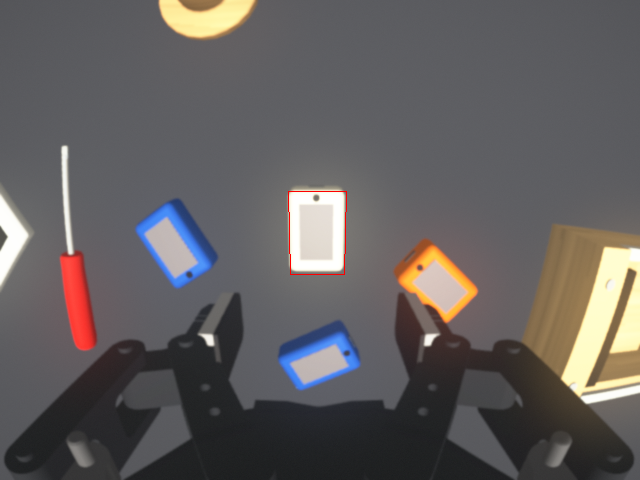

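The overlay of the measured outline matches the white module at (288–346, 190–274), centred between the fingers. Next: descend and grip.

```bash
python3 -m crank '[[[-0.5,0,0,-0.04,0,0,0],[-0.5,0,0,-0.07,0,0,0],[-0.5,0,0,-0.092,0,0,0],[-0.5,0,0,-0.108,0,0,0],[-0.5,0,0,-0.108,0,0,0],[0.6,0,0,-0.108,0,0,0],[0.6,0,0,-0.108,0,0,0],[0.6,0,0,-0.108,0,0,0],[0.6,0,0,-0.108,0,0,0]]]' 40
```

```text
time: 4.45
tool_pos: [509.4, 273.9, 27.0]
eef_rot: [2.826, 1.567, 0.012]
wrist_force: [0.2, -0.5, 1.0]
grip_width: 17.0
```

Run:
```python
from h import *
snap('wrist','w2'); snap('scene','s2')
im=cv2.imread('pics/s2.png')[150:350,280:500]; cv2.imwrite('pics/s2c.png',cv2.resize(im,None,fx=3,fy=3))
```

```text
(no output)
```

View pics/w2.png

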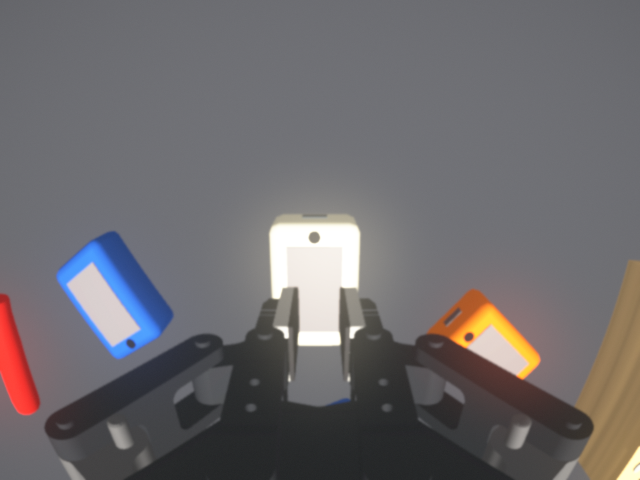

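View pics/s2c.png

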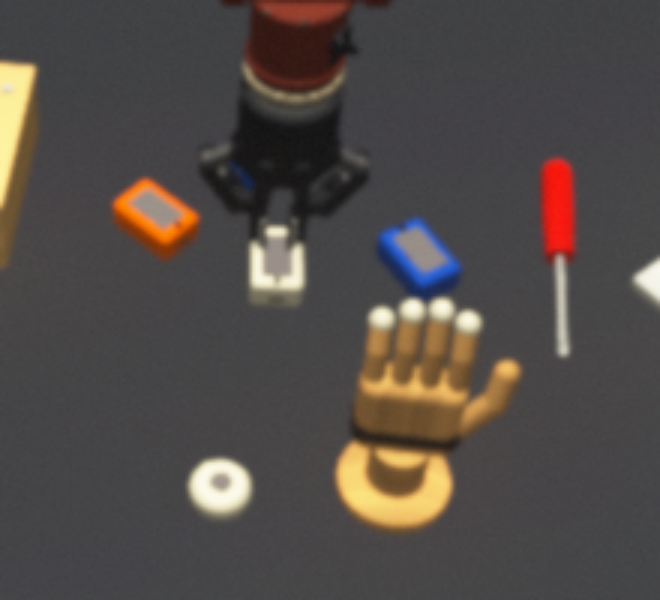

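The wrist view shows the fingertips (280–300, 290 and 345, 290) inside the module's outline, so they closed on or over its top without gripping. Checking heights from depth.

Run:
```python
from h import *
from scipy.spatial.transform import Rotation as Rn
d=dict(np.load('pics/w2.npz')); ob=arm.get_obs(); R=Rn.from_euler('xyz',ob['eef_rot']).as_matrix(); print(ob['tool_pos'],ob['wrist_force'],ob['time'],ob['grip_width'],R.round(3).tolist())
F=f(d)
def W(u,v):
    x,y=u-d['cx'],v-d['cy']; r=np.hypot(x,y); a=r/F; Z=float(d['range_z'][v,u]); s=Z*np.tan(a)/r
    c=np.array([x*s,-y*s,-Z,1]); t=(d['tool_from_camera']@c)[:3]; return (R@t+ob['tool_pos']).round(1),t.round(1)
for p in [(315,260),(315,320),(275,240),(355,240),(290,295),(288,292),(350,295),(293,340),(283,330),(345,340),(265,330),(372,330),(420,200),(300,341)]: print(p,*W(*p))
s=dict(np.load('pics/s2.npz')); 
for u,v in [(372,242),(372,235),(364,240),(380,240)]: print(world(s,u,v).round(1))
```

```text
[509.22558483 273.84471955  26.77348599] [ 0.12448607 -0.4101591  -0.25347276] 4.55 16.828628785677196 [[0.003, 0.322, -0.947], [-0.0, -0.947, -0.322], [-1.0, 0.001, -0.003]]
(315, 260) [523.4 280.1  27.4] [ -0.6  -1.3 -15.4]
(315, 320) [494.6 270.4  28.2] [-1.5 -1.4 15. ]
(275, 240) [526.2 300.1  26.3] [  0.6 -19.4 -24.5]
(355, 240) [538.  266.   26.9] [ -0.   16.7 -24.7]
(290, 295) [516.1 287.6  56.4] [-29.6 -10.7 -11. ]
(288, 292) [515.6 288.5  53.2] [-26.4 -11.8 -10.9]
(350, 295) [523.8 265.7  57. ] [-30.2  12.4 -11.3]
(293, 340) [512.2 283.5  81.8] [-55.   -8.1  -6.1]
(283, 330) [515.2 287.8  82.5] [-55.7 -11.2 -10.3]
(345, 340) [518.  267.4  82.2] [-55.4   9.   -6.4]
(265, 330) [517.5 293.5  89.8] [-63.  -15.9 -14.3]
(372, 330) [527.6 262.7  89.2] [-62.3  16.5 -14. ]
(420, 200) [563.2 235.4  -1.2] [ 28.2  53.7 -38.7]
(300, 341) [479.5 273.3  25.9] [ 0.7 -9.  28.3]
[532.  285.1  30.6]
[512.  278.2  31.5]
[527.1 263.5  22.8]
[514.5 299.8  25.1]
```

Run:
```python
from h import *
for n in ('w1','w2'):
    d=dict(np.load(f'pics/{n}.npz')); F=f(d)
    v,u=np.mgrid[0:480,0:640]; x=u-d['cx'];y=v-d['cy'];r=np.hypot(x,y)+1e-9;Z=d['range_z'];s=Z*np.tan(r/F)/r
    t=np.stack([x*s,-y*s,-Z,np.ones_like(Z)],-1)@d['tool_from_camera'].T
    m=(Z>0)&(abs(t[...,2])<30)&(abs(t[...,1])<60)
    lim=95 if n=='w1' else -3
    for lo in range(-90,30,5):
        q=m&(t[...,0]>=lo)&(t[...,0]<lo+5)
        if q.sum()>5: print(n,lo,q.sum(),'y',np.percentile(t[...,1][q],[1,20,50,80,99]).round(0),'z',np.percentile(t[...,2][q],[1,50,99]).round(0))
    im=d['color'][240:420,180:460,::-1]; cv2.imwrite(f'pics/{n}c.png',cv2.resize(im,None,fx=2.8,fy=2.8,interpolation=cv2.INTER_CUBIC))
print(arm.nose_length,[a for a in dir(arm) if a[0]!='_'])
```

```text
w1 -90 2062 y [-59. -53. -23.  54.  60.] z [-18. -12.  11.]
w1 -85 2612 y [-60. -55. -34.  55.  60.] z [-13.  -0.  11.]
w1 -80 4806 y [-58. -50. -28.  50.  59.] z [-14.  -5.  11.]
w1 -75 1677 y [-58. -46.  31.  47.  58.] z [-14. -12.  -7.]
w1 -70 802 y [-57. -45. -33.  45.  55.] z [-14. -12.  -7.]
w1 -65 810 y [-41. -34.   0.  34.  42.] z [-13.  -9.   0.]
w1 -60 689 y [-38. -32.  32.  33.  39.] z [-12.  -9.   9.]
w1 -55 856 y [-45. -34. -31.  34.  46.] z [-12.  -7.  10.]
w1 -50 765 y [-45. -34.  32.  34.  46.] z [-12.  -7.  10.]
w1 -45 733 y [-45. -34.  32.  35.  46.] z [-12.  -7.  10.]
w1 -40 636 y [-45. -34. -31.  34.  45.] z [-12.  -7.  10.]
w1 -35 546 y [-43. -32.  32.  34.  45.] z [-12.  -7.  10.]
w1 -30 330 y [-38. -32.   0.  33.  38.] z [-12.  -4.  10.]
w1 -25 38 y [-32. -32.   0.  32.  33.] z [-8. -1.  8.]
w2 -90 3724 y [-51. -39.   9.  40.  52.] z [-18. -12.  11.]
w2 -85 2625 y [-48. -38.  -9.  38.  49.] z [-17. -12.  11.]
w2 -80 2909 y [-45. -36.  10.  37.  46.] z [-13.  -9.  11.]
w2 -75 4703 y [-43. -32.  10.  33.  43.] z [-14.  -7.   9.]
w2 -70 1865 y [-41. -27.  10.  28.  41.] z [-14. -12.   8.]
w2 -65 1361 y [-36. -20. -10.  20.  36.] z [-14. -12.  10.]
w2 -60 810 y [-25. -10.  -8.  11.  25.] z [-13.  -7.  10.]
w2 -55 592 y [-15. -10.   9.  11.  15.] z [-12. -11.  10.]
w2 -50 491 y [-21. -13.  -8.  14.  22.] z [-12.  -9.   9.]
w2 -45 514 y [-21. -14.  -8.  15.  22.] z [-12.  -8.  10.]
w2 -40 502 y [-22. -14.   9.  15.  22.] z [-12.  -8.   9.]
w2 -35 474 y [-22. -16.  -8.  17.  22.] z [-12.  -8.   4.]
w2 -30 379 y [-21. -14.   9.  15.  21.] z [-12.  -8.  10.]
w2 -25 174 y [-19. -12.  -8.  12.  18.] z [-12. -11.  10.]
w2 -20 35 y [-8. -8. -8.  9.  9.] z [-0.  3.  9.]
w2 -5 6061 y [-19.  -9.  -1.   7.  15.] z [-29.  -8.  27.]
w2 0 1550 y [-23. -20.  -1.  16.  19.] z [-30. -19.  30.]
w2 25 12527 y [-59. -46.  23.  46.  59.] z [-30.  -4.  29.]
19.0 ['IKError', 'get_obs', 'job_done', 'nose_length']
```

View pics/w2c.png

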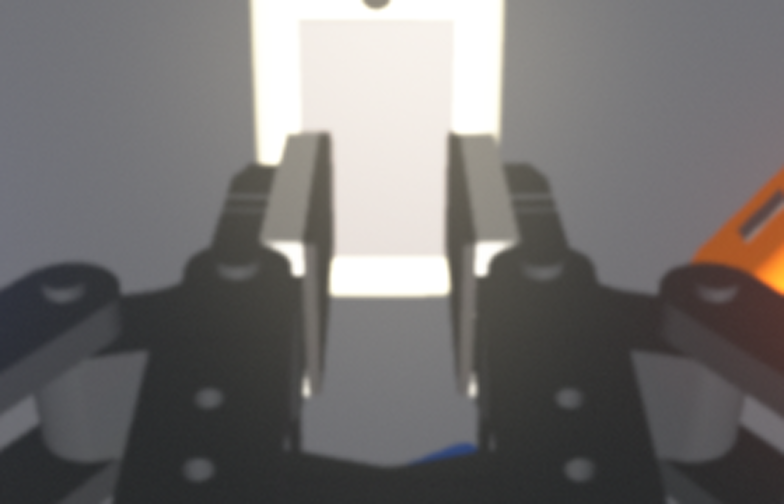

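The depth image shows the real fingertips about 19–20 mm *behind* the reported TCP (tool x ≈ -20), not 19 mm ahead of it. The gripper therefore sits about 38 mm higher than the documentation implies. The module hasn't been touched. I'll open, descend in steps and check.

```bash
python3 -m crank '[[[-0.5,-0.001,0,0,0,0,0],[-0.5,-0.001,0,0,0,0,0],[-0.5,-0.001,0,0,0,0,0],[-0.5,-0.001,0.001,-0.015,0,0,0],[-0.5,-0.001,0.001,-0.028,0,0,0],[-0.5,-0.001,0.001,-0.028,0,0,0]]]' 40
python3 - <<'E'
from h import *
d=snap('wrist','w3'); im=d['color'][180:420,160:480,::-1]; cv2.imwrite('pics/w3c.png',cv2.resize(im,None,fx=2.4,fy=2.4))
E
```

```text
time: 5.3
tool_pos: [506.1, 274.0, -3.7]
eef_rot: [0.728, 1.569, -2.086]
wrist_force: [1.0, 0.9, -0.4]
grip_width: 63.9
```

View pics/w3c.png

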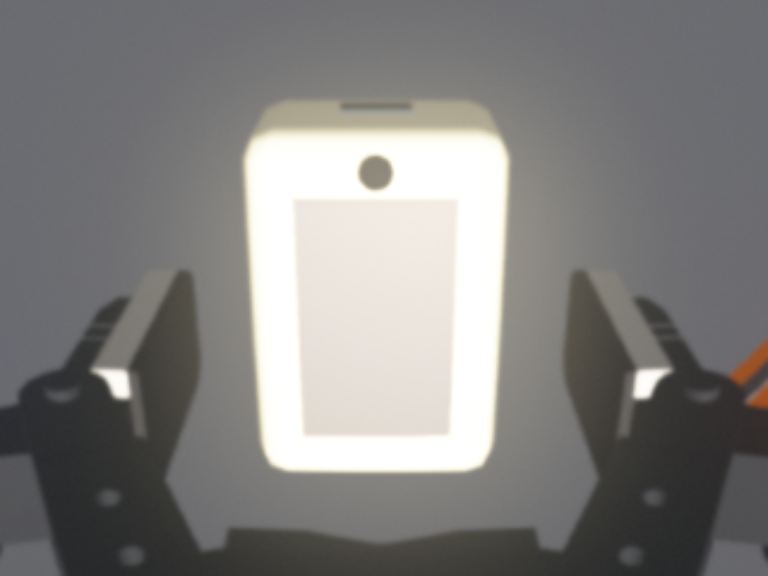

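The fingers now straddle the module with even gaps at about tip height. I'll go 9 mm lower and close.

```bash
python3 -m crank '[[[-0.5,0.002,0,-0.005,0,0,0],[-0.5,0.002,0,-0.009,0,0,0],[-0.5,0.002,0,-0.009,0,0,0],[0.6,0.002,0,-0.009,0,0,0],[0.6,0.002,0,-0.009,0,0,0],[0.6,0.002,0,-0.009,0,0,0]]]' 40
```

```text
time: 6.1
tool_pos: [509.4, 274.5, -11.3]
eef_rot: [2.313, 1.569, -0.501]
wrist_force: [-0.0, 0.2, 0.7]
grip_width: 40.9
```

```bash
python3 -m crank '[[[0.6,0,0,0.03,0,0,0],[0.6,0,0,0.08,0,0,0],[0.6,0,0,0.13,0,0,0],[0.6,0.002,-0.05,0.15,0,0,-1],[0.6,0.006,-0.1,0.15,0,0,-2],[0.6,0.01,-0.16,0.15,0,0,-3],[0.6,0.015,-0.22,0.15,0,0,-4],[0.6,0.02,-0.28,0.15,0,0,-4.5],[0.6,0.025,-0.33,0.15,0,0,-4.5],[0.6,0.027,-0.352,0.15,0,0,-4.5]]]' 40
python3 - <<'E'
from h import *
from scipy.spatial.transform import Rotation as Rn
ob=arm.get_obs(); R=Rn.from_euler('xyz',ob['eef_rot']).as_matrix(); print(ob['tool_pos'],R.round(3).tolist(),ob['grip_width'],ob['wrist_force'])
snap('wrist','w4'); snap('scene','s4')
im=cv2.imread('pics/s4.png')[100:300,100:340]; cv2.imwrite('pics/s4c.png',cv2.resize(im,None,fx=3,fy=3))
E
```

```text
time: 7.35
tool_pos: [536.2, -80.2, 138.5]
eef_rot: [2.081, 1.569, -0.814]
wrist_force: [0.6, 0.9, -0.4]
grip_width: 41.2
[536.1717821  -80.2385974  138.54429808] [[0.001, 0.244, -0.97], [-0.001, -0.97, -0.244], [-1.0, 0.002, -0.001]] 41.198389796850584 [ 0.5981866   0.87341962 -0.42300069]
```

View pics/w4.png

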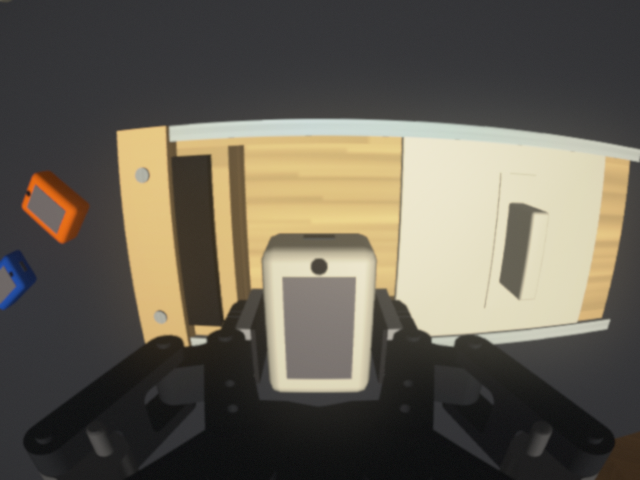

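View pics/s4c.png

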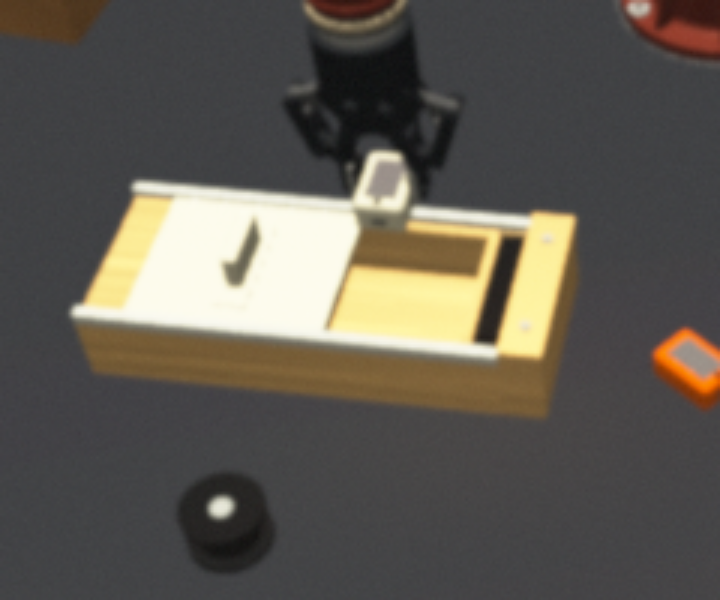

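The module is held level at 41 mm opening, above the bay, with the jaws along the case's y. I'll lower it to about 2 mm above the floor, then touch down.

```bash
python3 -m crank '[[[0.6,0,0.003,-0.04,0,0,0],[0.6,0,0.003,-0.075,0,0,0],[0.6,0,0.003,-0.1,0,0,0],[0.6,0,0.003,-0.12,0,0,0],[0.6,0,0.003,-0.134,0,0,0],[0.6,0,0.003,-0.140,0,0,0],[0.6,0,0.003,-0.140,0,0,0]]]' 40
```

```text
time: 8.32
tool_pos: [536.3, -76.6, -1.5]
eef_rot: [1.961, 1.569, -0.934]
wrist_force: [-0.0, 0.3, -1.1]
grip_width: 41.4
```

```bash
python3 -m crank '[[[0.6,0,0,-0.002,0,0,0],[0.6,0,0,-0.003,0,0,0],[0.6,0,0,-0.003,0,0,0]]]' 40; python3 -m crank '[[[0.6,0,0,-0.001,0,0,0],[0.6,0,0,-0.001,0,0,0]]]' 40
```

```text
time: 8.7
tool_pos: [536.5, -76.7, -4.2]
eef_rot: [2.132, 1.569, -0.763]
wrist_force: [0.0, -0.4, -0.4]
grip_width: 41.3
time: 8.95
tool_pos: [536.5, -76.8, -5.2]
eef_rot: [2.135, 1.568, -0.761]
wrist_force: [0.2, 0.5, -0.9]
grip_width: 41.5
```

```bash
python3 -m crank '[[[0.6,0,0,-0.001,0,0,0],[0.6,0,0,-0.001,0,0,0]]]' 40
python3 - <<'E'
from h import *
print(arm.get_obs()['wrist_force'])
E
python3 -m crank '[[[0.6,0,0,-0.001,0,0,0],[0.6,0,0,-0.001,0,0,0]]]' 40
```

```text
time: 9.2
tool_pos: [536.6, -76.8, -5.4]
eef_rot: [2.024, 1.569, -0.871]
wrist_force: [-2.1, 0.4, 5.3]
grip_width: 40.9
[-2.1062678   0.41062327  5.34695928]
time: 9.45
tool_pos: [536.6, -76.8, -5.4]
eef_rot: [1.68, 1.569, -1.215]
wrist_force: [-3.1, 0.9, 6.0]
grip_width: 41.4
```

It touched down at 5–6 N, at the predicted height. Releasing to 60 mm and rising.

```bash
python3 -m crank '[[[-0.1,0,0,0,0,0,0],[-0.3,0,0,0,0,0,0],[-0.4,0,0,0,0,0,0],[-0.4,0,0,0,0,0,0],[-0.4,0,0,0.03,0,0,0],[-0.4,0,0,0.07,0,0,0],[-0.4,0,0,0.12,0,0,0],[-0.4,0,0,0.16,0,0,0],[-0.4,0,0,0.16,0,0,0]]]' 40
python3 - <<'E'
from h import *
from scipy.spatial.transform import Rotation as Rn
ob=arm.get_obs(); R=Rn.from_euler('xyz',ob['eef_rot']).as_matrix(); print(ob['tool_pos'],R[:,1].round(3),ob['wrist_force'])
d=snap('wrist','w5'); F=f(d)
v,u=np.mgrid[0:480,0:640]; x=u-d['cx'];y=v-d['cy'];r=np.hypot(x,y)+1e-9;Z=d['range_z'];s=Z*np.tan(r/F)/r
t=(np.stack([x*s,-y*s,-Z,np.ones_like(Z)],-1)@d['tool_from_camera'].T)[...,:3]
W=t@R.T+ob['tool_pos']; np.save('pics/w5W.npy',W)
th=np.radians(14.4);X=np.array([np.cos(th),np.sin(th)]);Y=np.array([-np.sin(th),np.cos(th)]);o=np.array([554.6,-150.3])
cx=(W[...,:2]-o)@X;cy=(W[...,:2]-o)@Y
def rep(n,m):
    print(n,m.sum(),'x',np.percentile(cx[m],[1,99]).round(1),'y',np.percentile(cy[m],[1,99]).round(1),'z',np.percentile(W[...,2][m],[2,50,98]).round(1))
z=W[...,2]
rep('module',(z>29)&(z<40)&(abs(cx)<60)&(cy>30)&(cy<125)&(Z>0))
rep('fin',(z>97)&(z<106)&(abs(cx)<60)&(cy<0)&(cy>-120)&(d['color'].sum(-1)>350))
rep('door',(z>63)&(z<70)&(abs(cx)<60)&(cy<60)&(cy>-120)&(d['color'].min(-1)>150))
rep('rubber',(z>55)&(z<80)&(abs(cx)<50)&(cy<175)&(cy>120)&(d['color'].sum(-1)<150))
rep('floor',(z>-5)&(z<15)&(abs(cx)<60)&(cy<130)&(cy>0))
E
```

```text
time: 10.58
tool_pos: [540.2, -77.8, 159.4]
eef_rot: [2.498, 1.56, -0.397]
wrist_force: [0.6, 0.0, 0.6]
grip_width: 59.8
[540.21974026 -77.84879775 159.38202234] [ 0.244 -0.97   0.007] [0.55743742 0.01632489 0.61427228]
module 3829 x [-28.8  32.3] y [55.3 95.3] z [30.  33.8 35.5]
fin 1361 x [-27.4  30.7] y [-76.1 -62.2] z [ 98.3 100.5 101.9]
door 19224 x [-58.2  59.1] y [-118.5   14.3] z [65.4 66.8 68.7]
rubber 16 x [-48.9 -24.3] y [142.2 159.3] z [66.6 70.3 71.7]
floor 15108 x [-58.9  59.1] y [  3.7 129. ] z [4.2 5.7 7.2]
```

View pics/w5.png

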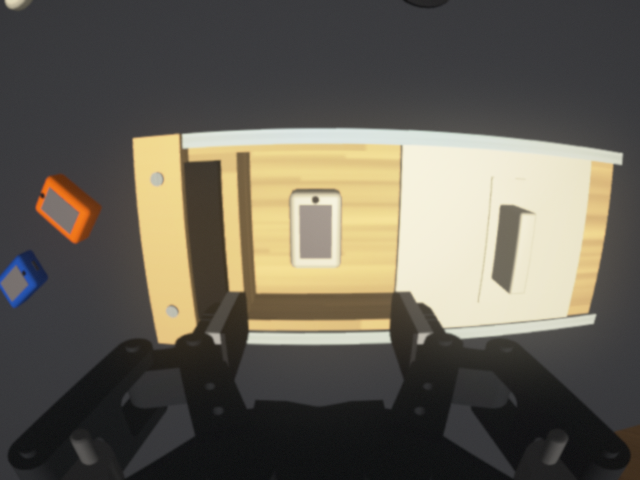

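The module lies flat in the bay: top at z ≈ 34 as expected, x −29…32, y 55…95 in the case frame, clear of the fingers. Next, turn the hand 90° so the shut fingers' sides face the fin, and go behind it.

```bash
python3 -m crank '[[[0,0.005,-0.02,0,0,0,10],[0.3,0.01,-0.04,0,0,0,20],[0.6,0.015,-0.06,0,0,0,30],[1,0.02,-0.08,0,0,0,40],[1,0.025,-0.1,0,0,0,50],[1,0.03,-0.12,0,0,0,60],[1,0.034,-0.14,0,0,0,70],[1,0.038,-0.16,0,0,0,80],[1,0.042,-0.181,0,0,0,90],[1,0.042,-0.181,0,0,0,90]]]' 40
python3 - <<'E'
from h import *
from scipy.spatial.transform import Rotation as Rn
ob=arm.get_obs(); R=Rn.from_euler('xyz',ob['eef_rot']).as_matrix(); print(ob['tool_pos'],R.round(3).tolist(),ob['joint_pos'].round(2))
E
```

```text
time: 11.88
tool_pos: [579.0, -258.9, 154.1]
eef_rot: [2.978, 1.564, 1.65]
wrist_force: [0.4, 0.6, 0.8]
grip_width: 0.2
[ 578.97863396 -258.85312617  154.07351602] [[-0.001, 0.971, 0.24], [0.007, 0.24, -0.971], [-1.0, 0.001, -0.007]] [-0.53  0.29  1.64  0.01  1.22 -0.78]
```

```bash
python3 -m crank '[[[1,0.003,0,-0.04,0,0,0],[1,0.003,0,-0.07,0,0,0],[1,0.003,0,-0.088,0,0,0],[1,0.003,0,-0.092,0,0,0],[1,0.003,0,-0.092,0,0,0],[1,0.003,0,-0.092,0,0,0]]]' 40
python3 - <<'E'
from h import *
from scipy.spatial.transform import Rotation as Rn
ob=arm.get_obs(); R=Rn.from_euler('xyz',ob['eef_rot']).as_matrix(); print(ob['tool_pos'],R[:,0].round(3),ob['wrist_force'])
d=snap('wrist','w6'); F=f(d); snap('top','t6'); snap('scene','s6')
v,u=np.mgrid[0:480,0:640]; x=u-d['cx'];y=v-d['cy'];r=np.hypot(x,y)+1e-9;Z=d['range_z'];s=Z*np.tan(r/F)/r
t=(np.stack([x*s,-y*s,-Z,np.ones_like(Z)],-1)@d['tool_from_camera'].T)[...,:3]
W=t@R.T+ob['tool_pos']
th=np.radians(14.4);X=np.array([np.cos(th),np.sin(th)]);Y=np.array([-np.sin(th),np.cos(th)]);o=np.array([554.6,-150.3])
cx=(W[...,:2]-o)@X;cy=(W[...,:2]-o)@Y;z=W[...,2]
def rep(n,m):
    print(n,m.sum(),'x',np.percentile(cx[m],[1,99]).round(1),'y',np.percentile(cy[m],[1,99]).round(1),'z',np.percentile(W[...,2][m],[2,50,98]).round(1))
print('tcp case',(ob['tool_pos'][:2]-o)@X,(ob['tool_pos'][:2]-o)@Y)
rep('fin',(z>97)&(z<106)&(abs(cx)<60)&(cy<0)&(cy>-85)&(Z>0))
rep('finger',(z>75)&(z<115)&(abs(cx)<40)&(cy<-85)&(cy>-150)&(Z>0))
im=cv2.imread('pics/s6.png')[100:300,80:320]; cv2.imwrite('pics/s6c.png',cv2.resize(im,None,fx=3,fy=3))
E
```

```text
time: 12.62
tool_pos: [583.2, -259.5, 63.8]
eef_rot: [2.497, 1.565, 1.168]
wrist_force: [-0.9, -0.1, -0.1]
grip_width: 0.2
[ 583.23771728 -259.46813855   63.84685008] [ 0.002  0.005 -1.   ] [-0.91326869 -0.10496379 -0.13200269]
tcp case 0.5889986702114192 -112.86033141397289
fin 6743 x [-27.9  30. ] y [-76.1 -62.5] z [ 98.4 100.5 101.8]
finger 2213 x [-12.5  14.2] y [-107.  -101.7] z [ 87.7 102.5 114.1]
```

View pics/w6.png

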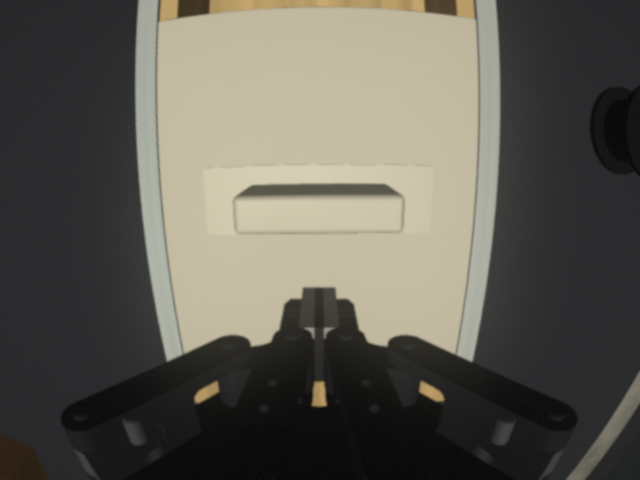

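View pics/s6c.png

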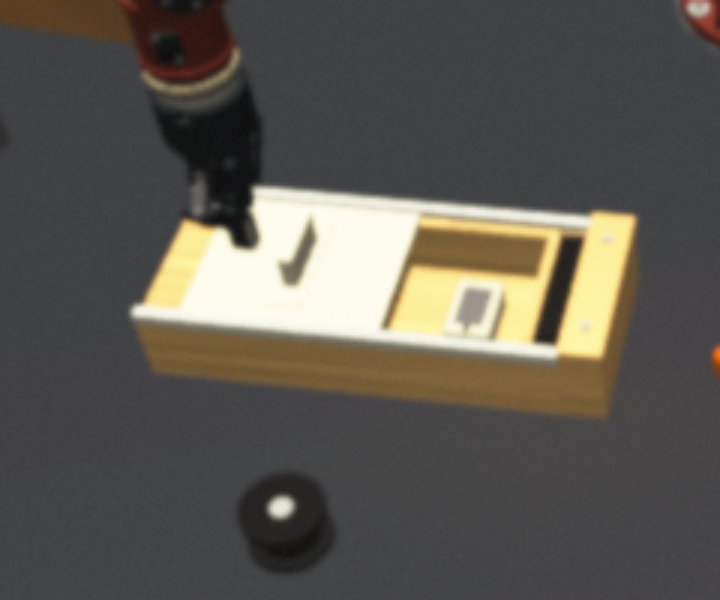

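The fin's −y face is at case y ≈ −76 and the finger fronts at ≈ −101.5, so the gap is 25 mm. The fingers are centred on the fin in x. Approaching gently to contact.

```bash
python3 -m crank '[[[1,-0.0015,0.006,-0.002,0,0,0],[1,-0.003,0.012,-0.003,0,0,0],[1,-0.0045,0.0175,-0.003,0,0,0],[1,-0.0052,0.020,-0.003,0,0,0],[1,-0.0058,0.0225,-0.003,0,0,0],[1,-0.0064,0.025,-0.003,0,0,0],[1,-0.0072,0.028,-0.003,0,0,0],[1,-0.0079,0.031,-0.003,0,0,0],[1,-0.0087,0.034,-0.003,0,0,0]]]' 40
```

```text
time: 13.9
tool_pos: [574.9, -227.8, 60.6]
eef_rot: [1.545, 1.567, 0.217]
wrist_force: [1.3, -5.9, -3.7]
grip_width: -0.4
```

It's in contact and drags with 6 N. I'll push on 80 mm at about 65 mm/s, well short of the buffer.

```bash
python3 -m crank '[[[1,-0.001,0.004,0,0,0,0],[1,-0.003,0.0116,0,0,0,0],[1,-0.005,0.0194,0,0,0,0],[1,-0.007,0.027,0,0,0,0],[1,-0.009,0.035,0,0,0,0],[1,-0.011,0.043,0,0,0,0],[1,-0.013,0.0505,0,0,0,0],[1,-0.015,0.058,0,0,0,0],[1,-0.017,0.066,0,0,0,0],[1,-0.018,0.07,0,0,0,0]]]' 40
python3 - <<'E'
from h import *
ob=arm.get_obs()
th=np.radians(14.4);X=np.array([np.cos(th),np.sin(th)]);Y=np.array([-np.sin(th),np.cos(th)]);o=np.array([554.6,-150.3])
print(ob['wrist_force']@np.r_[Y,0],'tcp',(ob['tool_pos'][:2]-o)@X,(ob['tool_pos'][:2]-o)@Y,ob['tool_pos'][2])
d=snap('top','t7');C=cloud(d)
im=d['color'][180:345,370:625,::-1]; cv2.imwrite('pics/t7c.png',cv2.resize(im,None,fx=3,fy=3,interpolation=cv2.INTER_CUBIC))
E
```

```text
time: 15.15
tool_pos: [557.6, -159.8, 60.7]
eef_rot: [0.821, 1.564, -0.507]
wrist_force: [1.1, -5.6, -3.5]
grip_width: 0.2
-5.694845106684415 tcp 0.5376824297653916 -9.929094720856817 60.69972526947274
```

View pics/t7c.png

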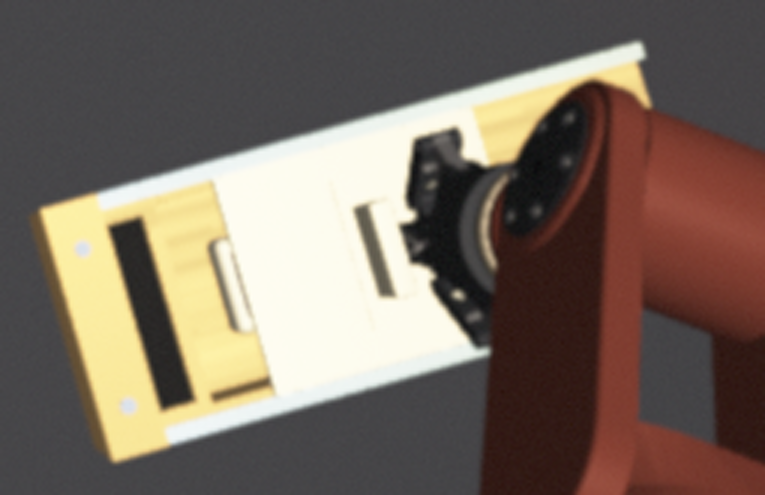

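The door's leading edge now crosses about (240,285) in the crop and the rubber face about (165,310). Measuring the remaining gap from colour edges on the known planes.

```bash
cat > gap.py <<'E'
from h import *
import sys
d=dict(np.load(sys.argv[1])); g=d['color'].astype(float).sum(-1); b=d['color'][...,2].astype(float)
th=np.radians(14.4);X=np.array([np.cos(th),np.sin(th)]);Y=np.array([-np.sin(th),np.cos(th)]);o=np.array([554.6,-150.3])
F=f(d)
def prof(x,z,ys,im):
    P=np.c_[o+x*X+ys[:,None]*Y,np.full(len(ys),z),np.ones(len(ys))]; c=P@d['view'].T
    u=d['cx']+F*c[:,0]/-c[:,2]; v=d['cy']-F*c[:,1]/-c[:,2]
    return cv2.remap(im.astype(np.float32),u[None].astype(np.float32),v[None].astype(np.float32),cv2.INTER_LINEAR)[0]
ys=np.arange(0,175,.5)
for x in (-45,-35,-25,30,40,50):
    p=prof(x,69.,ys,g); dz=np.gradient(cv2.GaussianBlur(p[None],(0,0),2)[0]); sel=(ys>120)&(ys<155); k=np.argmin(np.where(sel,dz,9)); 
    q=prof(x,69.,ys,b); db=np.gradient(cv2.GaussianBlur(q[None],(0,0),2)[0]); s2=ys<ys[k]-8; j=np.argmin(np.where(s2,db,9))
    print(x,'rubber',ys[k],'door',ys[j],'gap',ys[k]-ys[j],'steps',dz[k].round(1),db[j].round(1))
E
python3 gap.py pics/t7.npz; python3 gap.py pics/top0.npz
```

```text
-45 rubber 142.0 door 92.0 gap 50.0 steps -48.4 -10.2
-35 rubber 142.0 door 92.5 gap 49.5 steps -50.1 -9.8
-25 rubber 142.0 door 3.5 gap 138.5 steps -48.3 -15.1
30 rubber 142.0 door 102.0 gap 40.0 steps -49.0 -11.2
40 rubber 142.0 door 92.0 gap 50.0 steps -50.0 -10.8
50 rubber 141.5 door 92.5 gap 49.0 steps -48.5 -10.6
-45 rubber 142.0 door 18.0 gap 124.0 steps -47.6 -11.1
-35 rubber 142.0 door 18.5 gap 123.5 steps -49.0 -11.4
-25 rubber 142.0 door 18.5 gap 123.5 steps -48.0 -10.7
30 rubber 142.0 door 18.5 gap 123.5 steps -48.2 -11.5
40 rubber 142.0 door 18.5 gap 123.5 steps -49.1 -11.1
50 rubber 141.5 door 18.0 gap 123.5 steps -47.6 -11.9
```

The gap is about 49.5 mm. I'll push 36 mm more, then creep.

```bash
python3 -m crank '[[[1,-0.001,0.004,0,0,0,0],[1,-0.0022,0.0085,0,0,0,0],[1,-0.0035,0.0135,0,0,0,0],[1,-0.0048,0.0185,0,0,0,0],[1,-0.006,0.0235,0,0,0,0],[1,-0.0072,0.028,0,0,0,0],[1,-0.0082,0.032,0,0,0,0],[1,-0.009,0.035,0,0,0,0]]]' 40
cat > st.py <<'E'
from h import *
ob=arm.get_obs()
th=np.radians(14.4);X=np.array([np.cos(th),np.sin(th)]);Y=np.array([-np.sin(th),np.cos(th)]);o=np.array([554.6,-150.3])
print('F',(ob['wrist_force']@np.r_[Y,0]).round(2),'tcp',((ob['tool_pos'][:2]-o)@X).round(2),((ob['tool_pos'][:2]-o)@Y).round(2),ob['tool_pos'][2].round(1),ob['time'])
E
python3 st.py
```

```text
time: 16.2
tool_pos: [549.1, -126.3, 60.8]
eef_rot: [0.613, 1.561, -0.715]
wrist_force: [1.6, -6.0, -3.1]
grip_width: 0.1
F -6.22 tcp 0.63 24.66 60.8 16.2
```

```bash
python3 -m crank '[[[1,-0.0005,0.002,0,0,0,0],[1,-0.001,0.004,0,0,0,0],[1,-0.0015,0.006,0,0,0,0],[1,-0.002,0.008,0,0,0,0],[1,-0.0024,0.0095,0,0,0,0],[1,-0.0026,0.0105,0,0,0,0]]]' 40; python3 st.py
python3 -c "
from h import *
snap('top','t8')"; python3 gap.py pics/t8.npz
```

```text
time: 16.95
tool_pos: [546.9, -117.8, 60.8]
eef_rot: [0.472, 1.557, -0.855]
wrist_force: [0.7, -4.8, -3.9]
grip_width: -0.1
F -4.85 tcp 0.67 33.4 60.8 16.95
-45 rubber 142.0 door 133.5 gap 8.5 steps -47.2 -3.3
-35 rubber 142.0 door 133.5 gap 8.5 steps -48.4 -3.9
-25 rubber 142.0 door 48.5 gap 93.5 steps -47.6 -15.5
30 rubber 142.0 door 13.5 gap 128.5 steps -47.1 -5.4
40 rubber 142.0 door 13.5 gap 128.5 steps -48.9 -7.0
50 rubber 141.5 door 1.5 gap 140.0 steps -47.3 -3.0
```

About 6 mm left by arm travel (33.4 against an expected contact at about 39.6). Creeping on in small steps with force checks.

```bash
python3 -m crank '[[[1,-0.0003,0.001,0,0,0,0],[1,-0.0005,0.002,0,0,0,0],[1,-0.0008,0.003,0,0,0,0],[1,-0.001,0.004,0,0,0,0],[1,-0.0011,0.0045,0,0,0,0]]]' 40; python3 st.py;python3 -m crank '[[[1,-0.0002,0.001,0,0,0,0],[1,-0.0004,0.0015,0,0,0,0],[1,-0.0005,0.002,0,0,0,0],[1,-0.0005,0.002,0,0,0,0]]]' 40; python3 st.py
```

```text
time: 17.62
tool_pos: [546.1, -114.5, 60.9]
eef_rot: [0.412, 1.555, -0.915]
wrist_force: [1.6, -6.1, -2.7]
grip_width: -0.0
F -6.26 tcp 0.7 36.81 60.9 17.625
time: 18.12
tool_pos: [546.0, -113.7, 60.9]
eef_rot: [0.371, 1.552, -0.956]
wrist_force: [1.5, -5.9, -3.1]
grip_width: 0.2
F -6.09 tcp 0.72 37.57 60.9 18.125
```

```bash
python3 -m crank '[[[1,-0.0002,0.001,0,0,0,0],[1,-0.0004,0.0015,0,0,0,0],[1,-0.0005,0.002,0,0,0,0],[1,-0.0006,0.0023,0,0,0,0]]]' 40; python3 st.py;python3 -m crank '[[[1,-0.0002,0.001,0,0,0,0],[1,-0.0004,0.0014,0,0,0,0],[1,-0.0005,0.0018,0,0,0,0],[1,-0.0005,0.0018,0,0,0,0]]]' 40; python3 st.py
```

```text
time: 18.62
tool_pos: [545.7, -112.7, 60.9]
eef_rot: [0.339, 1.55, -0.987]
wrist_force: [1.7, -5.8, -3.4]
grip_width: 0.3
F -6.07 tcp 0.7 38.6 60.9 18.625
time: 19.12
tool_pos: [545.6, -112.4, 60.9]
eef_rot: [0.315, 1.547, -1.01]
wrist_force: [1.0, -6.2, -3.8]
grip_width: 0.2
F -6.26 tcp 0.72 38.94 60.9 19.125
```

```bash
python3 -m crank '[[[1,-0.0002,0.001,0,0,0,0],[1,-0.0004,0.0015,0,0,0,0],[1,-0.0005,0.002,0,0,0,0],[1,-0.0005,0.002,0,0,0,0]]]' 40; python3 st.py;python3 -m crank '[[[1,-0.0002,0.001,0,0,0,0],[1,-0.0004,0.0014,0,0,0,0],[1,-0.0005,0.0018,0,0,0,0],[1,-0.0005,0.0018,0,0,0,0]]]' 40; python3 st.py
```

```text
time: 19.62
tool_pos: [545.6, -112.4, 61.0]
eef_rot: [0.289, 1.543, -1.035]
wrist_force: [2.1, -8.4, -3.2]
grip_width: -0.1
F -8.68 tcp 0.76 38.96 61.0 19.625
time: 20.12
tool_pos: [545.7, -112.5, 61.1]
eef_rot: [0.272, 1.539, -1.052]
wrist_force: [2.5, -8.0, -4.0]
grip_width: -0.2
F -8.37 tcp 0.8 38.84 61.1 20.125
```

It's on the rubber now: force has risen from 6 to 8.5 N and motion has stopped. Leaning on gradually towards about 13 N total.

```bash
python3 -m crank '[[[1,-0.0004,0.0015,0,0,0,0],[1,-0.0005,0.002,0,0,0,0],[1,-0.0006,0.0023,0,0,0,0],[1,-0.0006,0.0025,0,0,0,0],[1,-0.0006,0.0025,0,0,0,0]]]' 40; python3 st.py
```

```text
time: 20.75
tool_pos: [545.7, -112.5, 61.1]
eef_rot: [0.249, 1.534, -1.075]
wrist_force: [2.5, -8.5, -4.8]
grip_width: 0.1
F -8.91 tcp 0.82 38.84 61.1 20.75
```

```bash
cat >> st.py <<'E'
from scipy.spatial.transform import Rotation as Rn
R=Rn.from_euler('xyz',ob['eef_rot']).as_matrix(); a=R[:,0]; c=np.cross(a,[0,0,-1]); print('fix rotvec deg',np.degrees(c).round(2),'tilt along Y',np.degrees(a[:2]@Y).round(2),'x',np.degrees(a[:2]@X).round(2))
E
python3 st.py
```

```text
F -8.91 tcp 0.82 38.84 61.1 20.75
fix rotvec deg [1.86 1.01 0.  ] tilt along Y -2.05 x 0.51
```

```bash
python3 -m crank '[[[1,-0.0006,0.0024,0,0,0,0],[1,-0.0007,0.0028,0,0,0,0],[1,-0.0008,0.0031,0,0,0,0],[1,-0.0008,0.0033,0,0,0,0],[1,-0.0008,0.0033,0,0,0,0]]]' 40; python3 st.py
```

```text
time: 21.38
tool_pos: [545.8, -112.4, 61.3]
eef_rot: [0.227, 1.527, -1.095]
wrist_force: [2.2, -11.9, -5.2]
grip_width: -0.1
F -12.11 tcp 0.89 38.89 61.3 21.375
fix rotvec deg [2.21 1.14 0.  ] tilt along Y -2.42 x 0.55
```

12.1 N total. One slightly firmer lean, to about 13–13.5 N.

```bash
python3 -m crank '[[[1,-0.0008,0.0031,0,0,0,0],[1,-0.0009,0.0034,0,0,0,0],[1,-0.0009,0.0036,0,0,0,0],[1,-0.0009,0.0037,0,0,0,0],[1,-0.0009,0.0037,0,0,0,0]]]' 40; python3 st.py
```

```text
time: 22.0
tool_pos: [545.9, -112.5, 61.4]
eef_rot: [0.208, 1.52, -1.113]
wrist_force: [2.9, -13.0, -6.3]
grip_width: 0.1
F -13.28 tcp 0.93 38.79 61.4 22.0
fix rotvec deg [2.6  1.28 0.  ] tilt along Y -2.84 x 0.6
```

13.3 N total, so roughly 7 N on the rubber. Backing off gently, then up and clear.

```bash
python3 -m crank '[[[1,0.0002,-0.001,0,0,0,0],[1,0.0008,-0.003,0,0,0,0],[1,0.0015,-0.006,0,0,0,0],[1,0.0035,-0.014,0,0,0,0],[1,0.006,-0.024,0,0,0,0],[1,0.008,-0.032,0,0,0,0],[1,0.008,-0.032,0.04,0,0,0],[1,0.008,-0.032,0.09,0,0,0],[1,0.008,-0.032,0.13,0,0,0]]]' 40; python3 st.py
```

```text
time: 23.12
tool_pos: [554.4, -145.2, 193.5]
eef_rot: [0.229, 1.519, -1.092]
wrist_force: [0.5, -0.9, -0.5]
grip_width: 0.1
F -1.01 tcp 1.03 4.96 193.5 23.125
fix rotvec deg [2.63 1.37 0.  ] tilt along Y -2.89 x 0.67
```

```bash
python3 -m crank '[[[1,-0.03,-0.05,0.03,0,0,0],[1,-0.06,-0.1,0.03,0,0,0],[1,-0.1,-0.15,0.03,0,0,0],[1,-0.14,-0.2,0.03,0,0,0],[1,-0.18,-0.25,0.03,0,0,0],[1,-0.2,-0.29,0.03,0,0,0],[1,-0.2,-0.29,0.03,0,0,0]]]' 40
python3 - <<'E'
from h import *
d=snap('top','t9'); snap('scene','s9')
im=d['color'][180:345,370:625,::-1]; cv2.imwrite('pics/t9c.png',cv2.resize(im,None,fx=3,fy=3,interpolation=cv2.INTER_CUBIC))
C=cloud(d); th=np.radians(14.4);X=np.array([np.cos(th),np.sin(th)]);Y=np.array([-np.sin(th),np.cos(th)]);o=np.array([554.6,-150.3])
P=C[180:345,370:625].reshape(-1,3); cx=(P[:,:2]-o)@X; cy=(P[:,:2]-o)@Y
m=(P[:,2]>95)&(P[:,2]<110)&(abs(cx)<50)&(abs(cy-55)<60); print('fin',m.sum(),np.percentile(cy[m],[2,98]).round(1),cy[m].mean())
for n in ['puck','spool','screwdriver','wooden_hand']:
    print(n,[(round(x['score'],2),np.round(x['bbox']).tolist()) for x in finder.search_frame('top',n)][:1])
E
```

```text
time: 24.0
tool_pos: [352.2, -438.5, 223.7]
eef_rot: [0.22, 1.518, -1.107]
wrist_force: [-0.1, 0.6, 0.1]
grip_width: -0.1
fin 286 [51.  64.6] 58.316762813586905
puck [(0.85, [250.0, 171.0, 274.0, 200.0])]
spool [(0.8, [444.0, 131.0, 486.0, 166.0])]
screwdriver [(0.63, [156.0, 293.0, 191.0, 396.0])]
wooden_hand [(0.91, [146.0, 194.0, 226.0, 236.0])]
```

View pics/t9c.png

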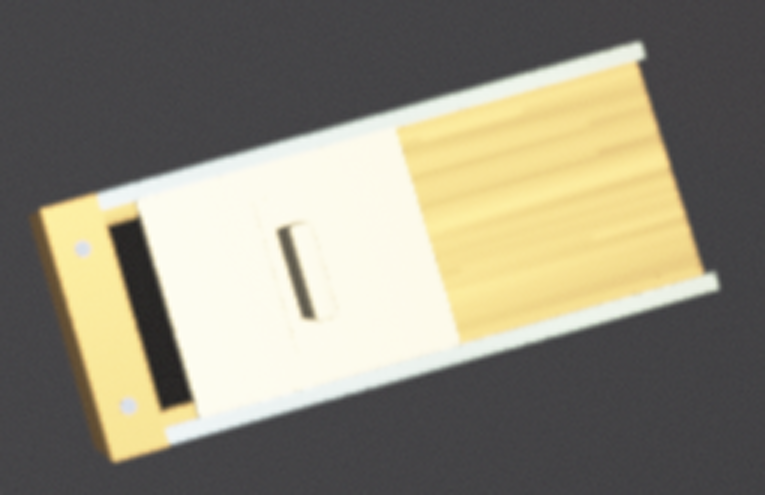

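View pics/s9.png

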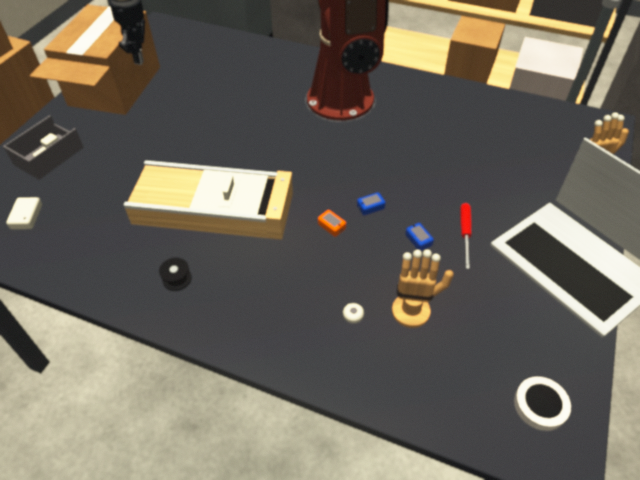

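The door sits on the rubber with no gap between the white edge and the black strip (about (165,310) in the crop), and the arm is clear. The bystanders' boxes match their first readings. Handing in.

```bash
python3 gap.py pics/t9.npz | head -2
python3 - <<'E'
from station import arm
print(arm.get_obs()['wrist_force'].round(2), arm.job_done())
E
```

```text
-45 rubber 143.0 door 70.0 gap 73.0 steps -60.8 -0.5
-35 rubber 143.0 door 70.5 gap 72.5 steps -63.2 -1.3
the job is handed in; nothing more can be done
[ 0.27 -0.46  0.49] None
```

The module is in the bay, the door is closed on the rubber, and I handed the job in at about 24 s; no verdict was reported.

- **Module:** I lowered the white module to the bay floor, touched down at about 5–6 N, and released it there. The check afterwards put its top at z ≈ 34 mm, where the bay floor and module height say it should be, flat and at x −29…32, y 55…95 mm in the case frame. It was not re-seen once the door covered it.
- **Door:** I pushed it by the fin at about 6 N of drag, crept onto the rubber, and leaned up to 13.3 N total, so roughly 7 N on the rubber. After I backed off, the top view shows no gap between door and rubber. The fin centre is at case y ≈ 58, so the edge is at about 143 mm; the free rubber face read 142. That the door holds more than 3 N by itself is inferred from the push force and drag; I could not measure it.
- **Bystanders:** the finder boxes for the wooden hand, puck, spool and screwdriver are within a few pixels of where they started, and the arm is clear of everything.

**What disagreed:**
- **Fingertips:** they sit about 19 mm behind the reported TCP, not 19 mm ahead of it. My first grasp therefore closed in the air above the module without touching it. I measured the offset in the wrist depth image, went about 38 mm lower, and gripped it.
- **Last gap reading:** the colour-edge script printed 73 mm on the final image. I disregarded it because it cannot find the door edge when the door touches the rubber.
- **Wrist tilt:** the hand leaned about 3° during the final push.

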